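Put the stacking lunch box together

ROBOT

A 6-joint arm with a two-finger parallel gripper is mounted at the origin on a cart in front of the work surface, level with it; the furniture and walls round the work are solid. World frame = base frame: x ahead of the robot, y to its left, z up, the work surface at z = 0. Lengths are in m, angles in rad, forces in N, time in s.
With the tool pointing down it reaches from about 0.25 to 0.775 m from the base axis. Payload 4 kg.
Tool frame: the origin (TCP) lies between the finger pads; the fingertips stand 25 mm ahead of it and the grasp point (between the pads) lies 6 mm ahead of it (robot.tip_reach is the z of the fingertips in the tool frame, in m); z points along the fingers, y is the line along which they close (so a half turn about z gives the same grasp; the last joint's range is limited). The gripper opens to 94 mm and grips with 3 to 60 N. Pads are 16 mm wide; open, the fingers measure 119 mm over their backs; the gripper's body (75 mm by 177 mm) begins 78 mm behind the grasp point.
Start: joints at [1.232, 0.087, 1.371, -0, 1.684, -0.103], TCP at [0.128, 0.535, 0.231] pointing down, gripper open.
Joint ranges: [-3.1, 3.1], [-0.76, 2.03], [0.27, 2.55], [-1.08, 4.22], [0.17, 2.65], [-2.57, 2.57]. Speed limits (rad/s): [2.79, 2.79, 3.14, 3.14, 3.14, 3.14].

INTERFACE

Orientations are given as [roll, pitch, yaw] about the fixed x, y, z axes, in that order (R = Rz(yaw) Ry(pitch) Rx(roll)).
In Python, from bench import robot gives the robot as it stands. The module is installed in compiled form; this text tells all that it offers.
- The arm moves only by the shell command python3 -m handwheel 'ROWS'. ROWS is JSON, a list of rows, each a list of 3 entries, a list of its own where there are three numbers: the turn, a rotation vector about the world's x, y, z in units of 90 degrees (1.0 is 90 degrees), then the shift along the world's x, y, z in units of 0.05 m (1.0 is 0.05 m), then the closure, from 0 (fully open) to 1 (shut). A call has 1 to 5 rows; each row shifts and turns the commanded pose from where the row before left it; what a row does not reach is not made up. A row lasts 1/10 s, in which the tool goes at most 50 mm and 8.59 degrees, less where a joint would pass 70% of its speed; a pose out of reach is approached as far as the arm can. A call with a number of a shift or a turn outside -1 to 1 is refused whole. A call with a gripper value outside its range is refused whole. The fingers move at their own pace and stop on an object; the grip force is fixed at half the most. Time passes only in rows, so rows that do not move let the fingers close. It gives the time, the measured TCP pose, the force, the opening and the grip force at its end, in the units of the state.
- robot.get_obs(): the state, without advancing time (a new reading comes with each control period).
- robot.snapshot(name): name is "side" or "top"; returns (picture, depth): 480x640x3 uint8, red, green, blue; 480x640 float32, m along the optical axis (not along the pixel's ray), 0 where there is no reading.
- robot.calibration(name): a dict with "mtx" (3x3 intrinsics, pixels), "extrinsics" (4x4, takes a point from camera to world coordinates). Camera axes: x right, y down, z forward; pixel columns grow to the right and rows downward; lengths in m; the calibration is good to about 2 mm. A picture is of the moment at which its call begins. calibration takes no time and is no camera call.
- robot.close_job(): hands the job in; it is judged then, once.
Trained networks look in the newest picture that a camera, given by its name, has taken for a name from the list of things; names that differ only in an ending like _2 or _b are one class to them, and where a whole thing is asked for, a point or a joint stands for the part that bears it (a point fixed in the world has none). Each returns a list of dicts, best first, with "p" (0 to 1); they miss things now and then, are a little off and sometimes report something else, mostly with a low value. They report only what shows in the picture. A call takes as long as a camera call.
- robot.boxes_of(query, camera): "bbox" ([left, top, right, bottom] in pixels, round what is visible of it).
The state is a dict: "time": time; "joint_positions": joint angles; "qvel": joint speeds; "joint_torque": joint torques, N m; "tool_pos": TCP position; "ee_rot": TCP orientation; "wrist_force": force on the tool from outside, world axes, zero at the start; "wrist_torque": the same for the moment, N m; "width": finger opening in m; "finger_force": force on a finger pad.
Only numpy, scipy, OpenCV 4.12 (cv2) and the standard library are available. Lean on these libraries where they do the work, as an engineer would, in place of code of your own. Each camera call takes 0.05 s, during which the arm holds its last target. There are 200 camera calls.

TASK

Put the washed lunch box together on the middle of the empty brown saucer on the hob, building it piece by piece from the bottom up: the yellow tier first, then the blue one on it, then the green one, and the white lid on top, each fully seated in the one below. Leave the tower standing straight, and leave the spice jars where they stand.

Things in the scene. Friction and masses are not known exactly. Their poses are not given: they have to be found in the camera images.
- saucer: empty brown round glazed saucer on the black hob, 148 mm across, 18 mm high at the rim, fixed. Its flat round floor (92 mm across) lies 10 mm above the hob. Origin: centre of its underside, level with the hob; z up. Overhead: a microwave hangs over the rear of the hob, underside 0.58 m up, front at x = 0.61 m, its handle to 0.56 m.
- yellow_tier: Yellow metal lunch-box tier with steel trim, loose: a round open cup, 60 mm across, 54 mm high in all, wall 3 mm, mouth 54 mm across. Under it a round foot, 49 mm across and 7 mm high, goes into the mouth of the tier below until the shoulder rests on that rim. A piece seated in this tier has its origin 47 mm above this tier's. Origin: centre of the foot's underside; z up. Grasp across the outside.
- blue_tier: Blue metal lunch-box tier with steel trim, loose: a round open cup, 60 mm across, 46 mm high in all, wall 3 mm, mouth 54 mm across. Under it a round foot, 49 mm across and 7 mm high, goes into the mouth of the tier below until the shoulder rests on that rim. A piece seated in this tier has its origin 39 mm above this tier's. Origin: centre of the foot's underside; z up. Grasp across the outside.
- green_tier: Green metal lunch-box tier with steel trim, loose: a round open cup, 60 mm across, 40 mm high in all, wall 3 mm, mouth 54 mm across. Under it a round foot, 49 mm across and 7 mm high, goes into the mouth of the tier below until the shoulder rests on that rim. A piece seated in this tier has its origin 33 mm above this tier's. Origin: centre of the foot's underside; z up. Grasp across the outside.
- lid: White round lunch-box lid, 60 mm across, loose, with an upright black round knob in its middle, 18 mm across, from 18 to 48 mm above the origin: grasp it there (the lid around it is 14 to 18 mm high). Under it a round foot, 49 mm across and 7 mm high, that goes into a tier's mouth like the tiers' own. Origin: centre of the foot's underside; z up.
- red_cap_jar: bystander: glass spice jar with red cap, 43 mm across, 101 mm high, loose. Origin: centre of its underside.
- grey_cap_jar: bystander: glass spice jar with grey cap and reddish contents, 48 mm across, 95 mm high, loose. Origin: centre of its underside.
- white_cap_jar: bystander: glass spice jar with white cap, 39 mm across, 86 mm high, loose. Origin: centre of its underside.
- black_cap_jar: bystander: glass spice jar with black cap and beige contents, 38 mm across, 96 mm high, loose. Origin: centre of its underside.

How it is judged:
By the outcome, as a careful person would: the job done as asked, in the order asked, and still so for the second after the job is handed in, with the robot touching nothing.
It also fails if it takes over 120 s, if anything falls off the work surface, if the arm or the gripper's body presses on something with over 40 N, if the wrist force passes 120 N, or if a joint passes its speed limit or range.

## Working session

There is one attempt and no reset: what is moved stays moved. The work goes in short steps, Python scripts to look and compute and a shell command to move; the robot and the scene stay as the last step left them, time stands still between calls to the robot, and variables do not carry over. Pictures are saved under pics/ and viewed, at most 14 in all, crops included, and the job is handed in when it is done.

```bash
mkdir -p pics; cat > h.py <<'E'
from bench import robot
import numpy as np, cv2
names=["saucer","yellow_tier","blue_tier","green_tier","lid","red_cap_jar","grey_cap_jar","white_cap_jar","black_cap_jar"]
def snap(cam,fn=None):
    im,d=robot.snapshot(cam)
    if fn: cv2.imwrite("pics/"+fn,im[:,:,::-1])
    return im,d
def world(cam,d):
    c=robot.calibration(cam);K=np.array(c["mtx"]);T=np.array(c["extrinsics"])
    v,u=np.mgrid[0:480,0:640]
    P=np.stack([(u-K[0,2])/K[0,0]*d,(v-K[1,2])/K[1,1]*d,d],-1)
    return P@T[:3,:3].T+T[:3,3]
E
python3 - <<'E'
from h import *
np.set_printoptions(precision=3,suppress=True)
for cam in("top","side"):
    im,d=snap(cam,cam+"0.png");W=world(cam,d);print(cam,robot.calibration(cam)["extrinsics"])
    for n in names:
        for b in robot.boxes_of(n,cam)[:2]:
            l,t,r,bo=[int(round(x)) for x in b["bbox"]]
            p=W[max(t,0):bo,max(l,0):r][d[max(t,0):bo,max(l,0):r]>0]
            if not len(p): continue
            zt=np.percentile(p[:,2],97); q=p[p[:,2]>zt-.008]
            print(n,round(b["p"],2),(l,t,r,bo),"ztop",round(zt,3),"mid",(q[:,:2].max(0)+q[:,:2].min(0))/2,"ext",np.ptp(q[:,:2],axis=0))
print(robot.get_obs())
E
```

```text
top [[ 0.017 -0.984  0.175  0.28 ]
 [-1.    -0.018 -0.001 -0.033]
 [ 0.004 -0.175 -0.985  1.238]
 [ 0.     0.     0.     1.   ]]
saucer 0.58 (291, 232, 351, 288) ztop 0.02 mid [ 0.449 -0.042] ext [0.139 0.144]
yellow_tier 0.91 (172, 261, 201, 288) ztop 0.054 mid [0.404 0.286] ext [0.06  0.061]
blue_tier 0.97 (367, 236, 394, 263) ztop 0.047 mid [ 0.469 -0.194] ext [0.059 0.057]
green_tier 0.65 (241, 240, 267, 266) ztop 0.041 mid [0.461 0.122] ext [0.059 0.058]
lid 0.97 (430, 276, 454, 291) ztop 0.05 mid [ 0.391 -0.352] ext [0.015 0.017]
red_cap_jar 0.73 (438, 198, 463, 220) ztop 0.103 mid [ 0.574 -0.363] ext [0.034 0.037]
grey_cap_jar 0.84 (310, 180, 330, 204) ztop 0.097 mid [ 0.614 -0.043] ext [0.037 0.036]
white_cap_jar 0.82 (369, 285, 389, 299) ztop 0.088 mid [ 0.364 -0.185] ext [0.031 0.033]
black_cap_jar 0.61 (242, 283, 264, 300) ztop 0.098 mid [0.363 0.121] ext [0.03  0.035]
side [[ 0.992 -0.07   0.103  0.386]
 [-0.123 -0.391  0.912 -0.973]
 [-0.023 -0.918 -0.396  0.446]
 [ 0.     0.     0.     1.   ]]
saucer 0.69 (265, 230, 339, 260) ztop 0.042 mid [ 0.438 -0.178] ext [0.115 0.
[... 533 characters left out ...]
 242, 268, 292) ztop 0.085 mid [ 0.363 -0.189] ext [0.034 0.035]
black_cap_jar 0.9 (246, 182, 264, 224) ztop 0.096 mid [0.364 0.113] ext [0.033 0.031]
black_cap_jar 0.73 (391, 272, 426, 350) ztop 0.1 mid [ 0.577 -0.367] ext [0.039 0.04 ]
{'time': 1.0, 'joint_positions': array([ 1.232,  0.087,  1.371,  0.   ,  1.684, -0.103]), 'qvel': array([ 0.001,  0.   , -0.001,  0.   ,  0.001, -0.   ]), 'joint_torque': array([  0.001, -34.006, -30.26 ,   0.072,   0.024,  -0.   ]), 'tool_pos': array([0.128, 0.535, 0.231]), 'ee_rot': array([3.141, 0.   , 2.906]), 'wrist_force': array([ 0.273, -0.135, -0.349]), 'wrist_torque': array([-0.003,  0.034,  0.011]), 'finger_force': 0.0, 'width': 0.0941775044160364}
```

View pics/top0.png

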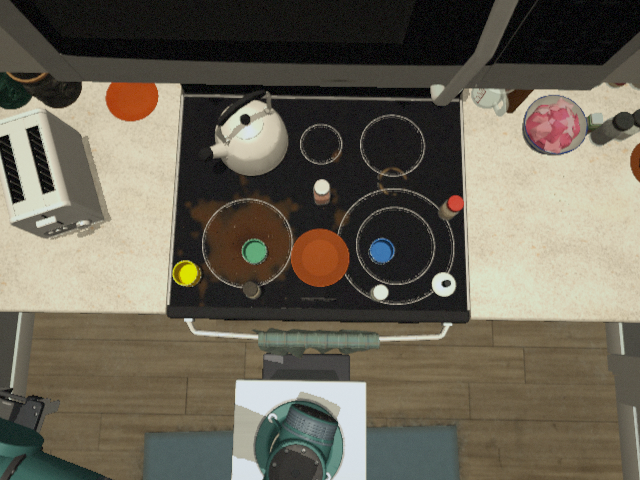

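View pics/side0.png

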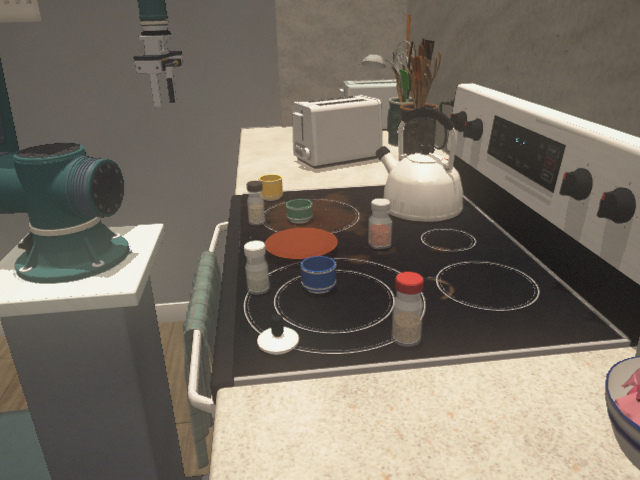

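The top view shows yellow at (186,273), green at (255,252), saucer at (320,258), blue at (382,250) and the lid at (444,285). A black jar stands just in front of green and a white jar just in front of blue. The network boxes agree with the picture. I'll close the fingers along y throughout, which keeps them clear of the jars.

```bash
python3 -m handwheel '[[[0,0,0.03],[0.69,-0.62,0],0],[[0,0,0.03],[0.69,-0.62,0],0],[[0,0,0.03],[0.69,-0.62,0],0],[[0,0,0.03],[0.69,-0.62,0],0],[[0,0,0.03],[0.69,-0.62,0],0]]'; python3 -m handwheel '[[[0,0,0],[0.69,-0.62,0],0],[[0,0,0],[0.69,-0.62,-0.6],0],[[0,0,0],[0.69,-0.62,-0.6],0],[[0,0,0],[0,0,-0.6],0],[[0,0,0],[0,0,0],0]]'
```

```text
time: 1.5
tool_pos: [0.302, 0.3785, 0.2307]
ee_rot: [3.141, 0.001, -3.139]
wrist_force: [0.9, 0.4, 0.3]
width: 0.0941
finger_force: 0.0
time: 2.0
tool_pos: [0.3961, 0.2902, 0.1415]
ee_rot: [-3.137, -0.009, 3.139]
wrist_force: [-1.0, -0.0, -0.4]
width: 0.0936
finger_force: 0.0
```

```bash
python3 -m handwheel '[[[0,0,0],[0.16,-0.08,-0.6],0],[[0,0,0],[0,0,-0.6],0],[[0,0,0],[0,0,0],0]]'
```

```text
time: 2.3
tool_pos: [0.4034, 0.2881, 0.0836]
ee_rot: [-3.138, -0.006, -3.141]
wrist_force: [-0.6, -1.0, -1.2]
width: 0.0939
finger_force: 0.0
```

```bash
python3 - <<'E'
from h import *
im,d=snap("side");snap("top")
cv2.imwrite("pics/s1.png",cv2.resize(im[120:270,180:380],(800,600))[:,:,::-1]);o=robot.get_obs();print(o["tool_pos"],o["ee_rot"],o["joint_positions"])
E
```

```text
[0.40591636 0.28951304 0.08754796] [ 3.14094663e+00  6.37800431e-04 -3.14046620e+00] [ 5.05616353e-01  4.70550308e-02  1.70240776e+00  2.61459102e-04
  1.39125926e+00 -1.06635321e+00]
```

View pics/s1.png

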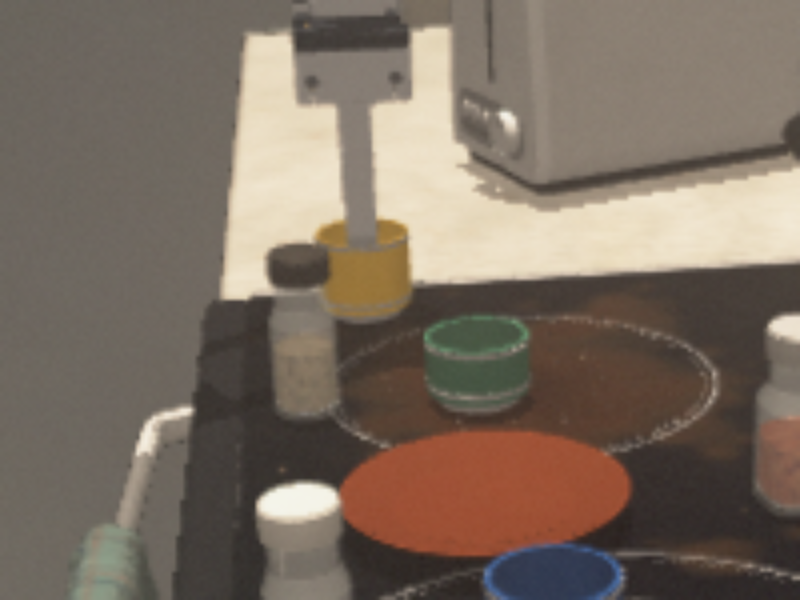

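The near finger hangs in line with the yellow tier (crop 365,240), so I'll go down and close.

```bash
python3 -m handwheel '[[[0,0,0],[-0.04,-0.07,-0.5],0],[[0,0,0],[0,0,-0.43],0],[[0,0,0],[0,0,0],0],[[0,0,0],[0,0,0],1],[[0,0,0],[0,0,0],1]]'; python3 -m handwheel '[[[0,0,0],[0,0,0],1],[[0,0,0],[0,0,0],1],[[0,0,0],[0,0,0],1],[[0,0,0],[0,0,0],1]]'
```

```text
time: 2.9
tool_pos: [0.4054, 0.2863, 0.0423]
ee_rot: [3.139, 0.004, -3.141]
wrist_force: [0.7, -0.9, -1.1]
width: 0.0811
finger_force: 0.0
time: 3.3
tool_pos: [0.4044, 0.2855, 0.0405]
ee_rot: [3.141, 0.001, 3.141]
wrist_force: [-0.2, -0.4, 3.6]
width: 0.0597
finger_force: 30.0
```

```bash
python3 -m handwheel '[[[0,0,0],[0,0,0.5],1],[[0,0,0],[0,0,0.9],1],[[0,0,0],[0,0,1.0],1],[[0,0,0],[0.1,-0.5,0],1],[[0,0,0],[0.1,-0.85,0],1]]'; python3 -m handwheel '[[[0,0,0],[0.1,-0.85,0],1],[[0,0,0],[0.15,-0.85,0],1],[[0,0,0],[0.15,-0.85,0],1],[[0,0,0],[0.1,-0.85,0],1],[[0,0,0],[0.1,-0.85,0],1]]';  python3 -m handwheel '[[[0,0,0],[0.1,-0.65,0],1],[[0,0,0],[0,-0.3,0],1],[[0,0,0],[0,0,-0.6],1],[[0,0,0],[0,0,0],1],[[0,0,0],[0,0,0],1]]'; python3 -c "
from h import *
print(robot.get_obs()['tool_pos'])"
```

```text
time: 3.8
tool_pos: [0.415, 0.2187, 0.1618]
ee_rot: [3.139, 0.004, -3.138]
wrist_force: [0.0, -0.4, -1.2]
width: 0.0601
finger_force: 30.0
time: 4.3
tool_pos: [0.4436, 0.0035, 0.1593]
ee_rot: [3.141, -0.0, 3.141]
wrist_force: [0.8, -0.2, -0.5]
width: 0.0598
finger_force: 30.0
time: 4.8
tool_pos: [0.4481, -0.0421, 0.129]
ee_rot: [3.141, -0.003, 3.141]
wrist_force: [-0.3, -0.3, -0.9]
width: 0.0598
finger_force: 30.0
[ 0.44813094 -0.04207358  0.12897896]
```

```bash
python3 -m handwheel '[[[0,0,0],[0.02,0,-0.6],1],[[0,0,0],[0,0,-0.5],1],[[0,0,0],[0,0,-0.3],1],[[0,0,0],[0,0,-0.12],1],[[0,0,0],[0,0,0],1]]'; python3 -m handwheel '[[[0,0,0],[0,0,-0.03],1],[[0,0,0],[0,0,0],1],[[0,0,0],[0,0,0],1]]'
```

```text
time: 5.3
tool_pos: [0.45, -0.0419, 0.0539]
ee_rot: [3.141, -0.0, -3.141]
wrist_force: [-0.2, 0.6, -1.4]
width: 0.0599
finger_force: 30.0
time: 5.6
tool_pos: [0.4506, -0.0424, 0.0532]
ee_rot: [-3.141, 0.002, 3.141]
wrist_force: [-0.6, 0.4, -0.1]
width: 0.06
finger_force: 30.0
```

```bash
python3 -m handwheel '[[[0,0,0],[0,0,-0.03],1],[[0,0,0],[0,0,0],1]]'; python3 -m handwheel '[[[0,0,0],[0,0,-0.03],1],[[0,0,0],[0,0,0],1]]'; python3 -c "
from h import *
for i in range(3): snap('top');o=robot.get_obs();print(o['tool_pos'],o['wrist_force'])"
```

```text
time: 5.8
tool_pos: [0.45, -0.0424, 0.0508]
ee_rot: [3.142, 0.0, 3.141]
wrist_force: [1.1, 0.0, -1.4]
width: 0.0597
finger_force: 30.0
time: 6.0
tool_pos: [0.4501, -0.0424, 0.0505]
ee_rot: [3.142, 0.0, 3.141]
wrist_force: [-2.4, 0.6, 6.4]
width: 0.06
finger_force: 30.0
[ 0.45011259 -0.0423785   0.0505088 ] [-3.01902317  0.51421481  6.69274323]
[ 0.45010746 -0.04238501  0.05049824] [-3.23797288  0.29240617  6.44974017]
[ 0.45011769 -0.04239268  0.05050805] [-2.6440476  -0.27537582  5.78336055]
```

Contact is at 6 N, so I'll release, rise, move over blue and look.

```bash
python3 -m handwheel '[[[0,0,0],[0,0,0],0],[[0,0,0],[0,0,0],0],[[0,0,0],[0,0,0],0],[[0,0,0],[0,0,0.5],0],[[0,0,0],[0,0,0.8],0]]'; python3 -m handwheel '[[[0,0,0],[0.1,-0.6,0],0],[[0,0,0],[0.1,-0.8,0],0],[[0,0,0],[0.1,-0.8,0],0],[[0,0,0],[0.08,-0.6,0],0],[[0,0,0],[0,-0.25,0],0]]';python3 -m handwheel '[[[0,0,0],[0,0,0],0],[[0,0,0],[0,0,0],0]]'
cat >> h.py <<'E'
def rim(b,cam,W,d,zlo=None):
    """centre of the top ring inside a box: min enclosing circle of points near the top"""
    l,t,r,bo=[int(round(x)) for x in b["bbox"]]
    p=W[t:bo+1,l:r+1][d[t:bo+1,l:r+1]>0]; zt=np.percentile(p[:,2],95); q=p[abs(p[:,2]-zt)<.006]
    c,R=cv2.minEnclosingCircle(q[:,:2].astype(np.float32)); return np.r_[c,zt,R],(q[:,:2].max(0)+q[:,:2].min(0))/2
E
python3 - <<'E'
from h import *
np.set_printoptions(precision=4,suppress=True)
for cam in("top","side"):
  for k in range(2):
    im,d=snap(cam,f"{cam}2.png");W=world(cam,d)
    for n in names[:5]:
        for b in robot.boxes_of(n,cam)[:1]: print(cam,n,round(b["p"],2),b["bbox"],*rim(b,cam,W,d))
o=robot.get_obs();print(o["tool_pos"])
E
```

```text
time: 6.65
tool_pos: [0.4475, -0.0418, 0.1116]
ee_rot: [3.14, -0.008, 3.141]
wrist_force: [0.5, 0.1, 0.2]
width: 0.0932
finger_force: 0.0
time: 7.15
tool_pos: [0.469, -0.1972, 0.1138]
ee_rot: [-3.141, -0.0, 3.139]
wrist_force: [0.7, 1.2, -0.1]
width: 0.094
finger_force: 0.0
time: 7.35
tool_pos: [0.4687, -0.1938, 0.1138]
ee_rot: [3.14, -0.001, 3.142]
wrist_force: [0.6, -0.7, 0.0]
width: 0.0935
finger_force: 0.0
top saucer 0.85 [294.3, 226.7, 349.9, 287.7] [ 0.3625 -0.0748  0.4946  0.0262] [ 0.3625 -0.0736]
top yellow_tier 0.63 [311.1, 242.9, 332.3, 270.2] [ 0.4491 -0.0421  0.0646  0.0305] [ 0.4492 -0.0462]
top blue_tier 0.66 [307.3, 244.0, 331.7, 269.7] [ 0.4491 -0.0421  0.0646  0.0305] [ 0.4492 -0.0427]
top green_tier 0.97 [240.3, 239.5, 266.9, 262.9] [0.4629 0.1221 0.0399 0.0306] [0.4614 0.1221]
top lid 0.7 [431.9, 272.5, 453.5, 292.9] [ 0.3905 -0.3529  0.0465  0.0088] [ 0.3906 -0.3525]
top saucer 0.96 [293.3, 230.2, 351.8, 288.2] [ 0.3657 -0.0752  0.4954  0.0299] [ 0.3656 -0.0743]
top yellow_tier 0.92 [310.0, 241.7, 330.0, 270.5] [ 0.4492 -0.0422  0.0635  0.0302] [ 0.4492 -0.0427]

[... 610 characters left out ...]
[287.6, 197.6, 308.2, 218.4] [ 0.4418 -0.2732  0.1919  0.0083] [ 0.4419 -0.2736]
side lid 0.83 [255.0, 313.1, 297.6, 354.4] [ 0.3901 -0.3558  0.0427  0.0093] [ 0.3903 -0.3555]
side saucer 0.86 [265.6, 229.6, 336.4, 261.2] [ 0.4673 -0.2503  0.1188  0.0108] [ 0.4681 -0.2505]
side yellow_tier 0.95 [282.3, 219.5, 313.6, 250.3] [ 0.4632 -0.1484  0.0984  0.0052] [ 0.4635 -0.1488]
side blue_tier 0.66 [298.4, 254.9, 334.3, 293.9] [ 0.4691 -0.1964  0.0449  0.0318] [ 0.4683 -0.1966]
side green_tier 0.77 [285.5, 198.4, 307.2, 215.2] [ 0.4411 -0.2725  0.1922  0.0084] [ 0.4412 -0.2725]
side lid 0.71 [255.1, 312.1, 301.6, 356.0] [ 0.3901 -0.3549  0.0411  0.0096] [ 0.3903 -0.3562]
[ 0.4689 -0.1948  0.1142]
```

View pics/side2.png

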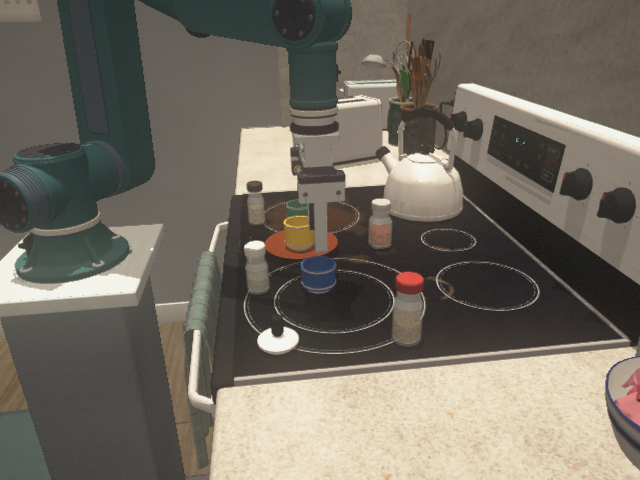

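Yellow stands on the saucer's middle at (0.449, -0.042) with its rim at 0.064, and the open gripper is over blue. Now I'll grasp blue.

```bash
python3 -m handwheel '[[[0,0,0],[0,0,-0.6],0],[[0,0,0],[0,0,-0.6],0],[[0,0,0],[0,0,-0.32],0],[[0,0,0],[0,0,0],0],[[0,0,0],[0,0,0],1]]'; python3 -m handwheel '[[[0,0,0],[0,0,0],1],[[0,0,0],[0,0,0],1],[[0,0,0],[0,0,0],1],[[0,0,0],[0,0,0],1],[[0,0,0],[0,0,0],1]]'; python3 -c "
from h import *
print(robot.get_obs()['tool_pos'])"
```

```text
time: 9.05
tool_pos: [0.4691, -0.1949, 0.0385]
ee_rot: [3.142, 0.0, 3.141]
wrist_force: [0.5, -0.5, 0.2]
width: 0.0888
finger_force: 0.0
time: 9.55
tool_pos: [0.4695, -0.1951, 0.0391]
ee_rot: [-3.141, 0.001, 3.141]
wrist_force: [-0.2, 0.5, 4.2]
width: 0.0603
finger_force: 30.0
[ 0.46947124 -0.19507091  0.03907811]
```

```bash
python3 -m handwheel '[[[0,0,0],[0,0,0.5],1],[[0,0,0],[0,0,0.8],1],[[0,0,0],[0,0,0.7],1],[[0,0,0],[-0.08,0.5,0],1],[[0,0,0],[-0.08,0.8,0],1]]'; python3 -m handwheel '[[[0,0,0],[-0.12,0.8,0],1],[[0,0,0],[-0.12,0.66,0],1],[[0,0,0],[0,0.3,0],1],[[0,0,0],[0,0,0],1],[[0,0,0],[0,0,0],1]]'; python3 - <<'E'
from h import *
np.set_printoptions(precision=4,suppress=True)
for k in range(3): snap("top",); print(robot.get_obs()["tool_pos"])
im,d=snap("side")
cv2.imwrite("pics/s3.png",cv2.resize(im[120:270,200:400],(800,600))[:,:,::-1])
E
```

```text
time: 10.05
tool_pos: [0.4618, -0.1309, 0.1398]
ee_rot: [-3.14, 0.003, 3.138]
wrist_force: [-0.2, -0.3, -0.6]
width: 0.0604
finger_force: 30.0
time: 10.55
tool_pos: [0.4489, -0.0421, 0.138]
ee_rot: [-3.141, -0.0, -3.141]
wrist_force: [-0.1, -0.7, -0.4]
width: 0.0608
finger_force: 30.0
[ 0.449  -0.0425  0.1381]
[ 0.449  -0.0427  0.1381]
[ 0.4491 -0.0428  0.1381]
```

View pics/s3.png

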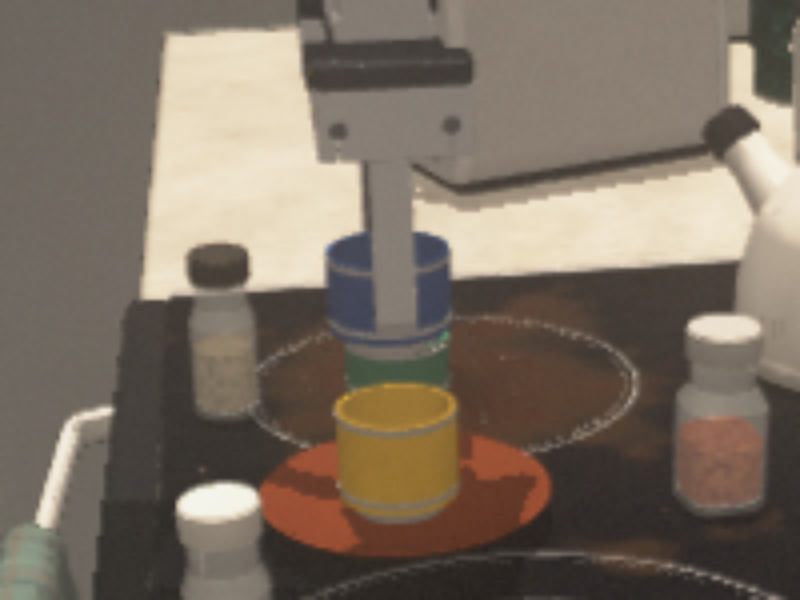

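Blue hangs upright above yellow: their left and right edges are at 327–452 and 337–460 in the crop, and the camera's lean accounts for the shift. I'll lower it in steps while watching the force.

```bash
python3 -m handwheel '[[[0,0,0],[0.01,0,-0.3],1],[[0,0,0],[0,0,-0.3],1],[[0,0,0],[0,0,-0.1],1],[[0,0,0],[0,0,0],1],[[0,0,0],[0,0,0],1]]'; python3 -m handwheel '[[[0,0,0],[0,0,-0.08],1],[[0,0,0],[0,0,-0.04],1],[[0,0,0],[0,0,0],1],[[0,0,0],[0,0,0],1]]'; python3 -m handwheel '[[[0,0,0],[0,0,-0.03],1],[[0,0,0],[0,0,0],1],[[0,0,0],[0,0,0],1]]'
```

```text
time: 11.25
tool_pos: [0.4498, -0.0422, 0.1037]
ee_rot: [-3.142, 0.001, 3.141]
wrist_force: [0.1, 0.1, -0.1]
width: 0.0602
finger_force: 30.0
time: 11.65
tool_pos: [0.4495, -0.0418, 0.0973]
ee_rot: [3.142, 0.0, 3.142]
wrist_force: [0.5, 0.9, -0.9]
width: 0.0602
finger_force: 30.0
time: 11.95
tool_pos: [0.4497, -0.0419, 0.0961]
ee_rot: [-3.142, 0.001, 3.141]
wrist_force: [-0.8, 0.2, 1.3]
width: 0.0606
finger_force: 30.0
```

```bash
python3 -m handwheel '[[[0,0,0],[0,0,-0.03],1],[[0,0,0],[0,0,0],1]]'; python3 -m handwheel '[[[0,0,0],[0,0,0],0],[[0,0,0],[0,0,0],0],[[0,0,0],[0,0,0],0],[[0,0,0],[0,0,0.5],0],[[0,0,0],[0,0,0.8],0]]'; python3 -m handwheel '[[[0,0,0],[0.03,0.5,0],0],[[0,0,0],[0.05,0.85,0],0],[[0,0,0],[0.06,0.9,0],0],[[0,0,0],[0.06,0.7,0],0],[[0,0,0],[0.04,0.33,0],0]]';python3 -m handwheel '[[[0,0,0],[0,0,0],0],[[0,0,0],[0,0,0],0]]'
python3 - <<'E'
from h import *
np.set_printoptions(precision=4,suppress=True)
for k in range(2):
    im,d=snap("top");W=world("top",d)
    for n in ("blue_tier","green_tier"):
        for b in robot.boxes_of(n,"top")[:1]: print(n,round(b["p"],2),b["bbox"],*rim(b,"top",W,d))
    print(robot.get_obs()["tool_pos"])
E
```

```text
time: 12.15
tool_pos: [0.4499, -0.0419, 0.0961]
ee_rot: [-3.141, 0.001, 3.141]
wrist_force: [-3.2, 1.0, 8.6]
width: 0.0605
finger_force: 30.0
time: 12.65
tool_pos: [0.4471, -0.0413, 0.1564]
ee_rot: [3.14, -0.008, 3.141]
wrist_force: [0.7, 0.5, -0.2]
width: 0.0933
finger_force: 0.0
time: 13.15
tool_pos: [0.4611, 0.1248, 0.1587]
ee_rot: [3.141, -0.001, -3.139]
wrist_force: [0.5, -0.5, 0.5]
width: 0.0938
finger_force: 0.0
time: 13.35
tool_pos: [0.4612, 0.1218, 0.1587]
ee_rot: [-3.141, -0.001, -3.141]
wrist_force: [-0.1, -0.1, 0.8]
width: 0.0939
finger_force: 0.0
blue_tier 0.81 [306.7, 238.7, 335.6, 268.1] [ 0.4494 -0.0417  0.1027  0.0304] [ 0.4497 -0.0412]
[0.4614 0.1211 0.159 ]
blue_tier 0.92 [306.8, 238.0, 333.3, 269.4] [ 0.4491 -0.0418  0.1026  0.0305] [ 0.4495 -0.0412]
green_tier 0.65 [241.7, 250.8, 267.1, 257.1] [0.3834 0.0615 0.529  0.0093] [0.3833 0.0617]
[0.4615 0.1213 0.1592]
```

Blue is seated: its rim is at 0.103, as expected. Next is green.

```bash
python3 -m handwheel '[[[0,0,0],[0.02,0.01,-0.6],0],[[0,0,0],[0,0,-0.8],0],[[0,0,0],[0,0,-0.7],0],[[0,0,0],[0,0,-0.36],0],[[0,0,0],[0,0,0],0]]'; python3 -m handwheel '[[[0,0,0],[0,0,0],0],[[0,0,0],[0,0,0],1],[[0,0,0],[0,0,0],1],[[0,0,0],[0,0,0],1],[[0,0,0],[0,0,0],1]]'; python3 -m handwheel '[[[0,0,0],[0,0,0],1],[[0,0,0],[0,0,0],1]]'
```

```text
time: 14.15
tool_pos: [0.4597, 0.1218, 0.0329]
ee_rot: [-3.141, -0.007, 3.14]
wrist_force: [-0.8, 0.1, -0.5]
width: 0.0939
finger_force: 0.0
time: 14.65
tool_pos: [0.4629, 0.1228, 0.037]
ee_rot: [3.141, 0.001, 3.142]
wrist_force: [0.7, -0.4, 0.5]
width: 0.0653
finger_force: 0.0
time: 14.85
tool_pos: [0.4627, 0.1227, 0.0366]
ee_rot: [3.141, 0.001, 3.141]
wrist_force: [-0.1, 0.4, 1.8]
width: 0.0589
finger_force: 29.8
```

```bash
python3 -m handwheel '[[[0,0,0],[0,0,0.5],1],[[0,0,0],[0,0,0.9],1],[[0,0,0],[0,0,0.8],1],[[0,0,0],[0,0,0.4],1],[[0,0,0],[-0.04,-0.5,0],1]]'; python3 -m handwheel '[[[0,0,0],[-0.06,-0.85,0],1],[[0,0,0],[-0.06,-0.9,0],1],[[0,0,0],[-0.06,-0.7,0],1],[[0,0,0],[-0.04,-0.34,0],1],[[0,0,0],[0,0,0],1]]'; python3 - <<'E'
from h import *
np.set_printoptions(precision=4,suppress=True)
for k in range(4): snap("top"); print(robot.get_obs()["tool_pos"])
im,d=snap("side")
cv2.imwrite("pics/s4.png",cv2.resize(im[120:270,200:400],(800,600))[:,:,::-1])
E
```

```text
time: 15.35
tool_pos: [0.4628, 0.0993, 0.1705]
ee_rot: [3.139, 0.008, -3.138]
wrist_force: [0.4, -0.4, -0.7]
width: 0.059
finger_force: 29.8
time: 15.85
tool_pos: [0.449, -0.0437, 0.1658]
ee_rot: [-3.141, -0.001, 3.138]
wrist_force: [-0.1, 0.2, -0.9]
width: 0.0586
finger_force: 29.8
[ 0.4492 -0.0424  0.1658]
[ 0.4493 -0.0416  0.1659]
[ 0.4494 -0.0411  0.1659]
[ 0.4494 -0.0409  0.166 ]
```

View pics/s4.png

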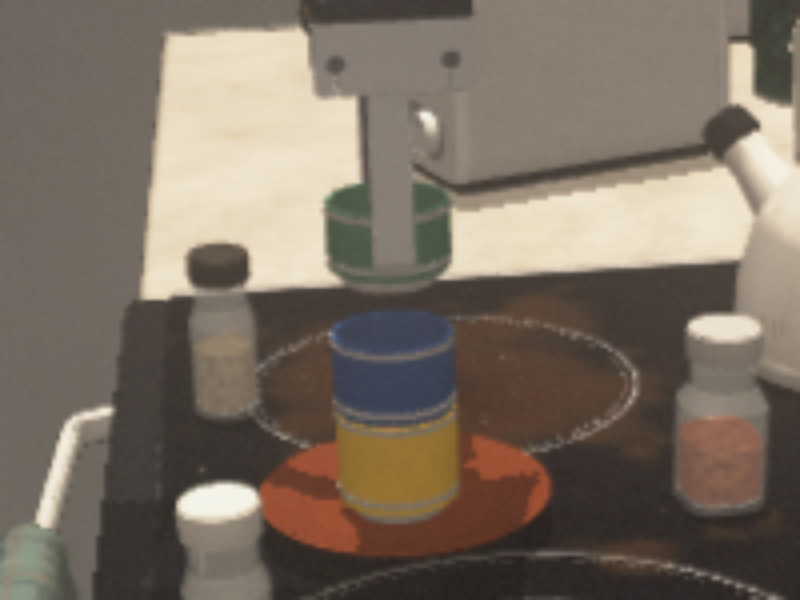

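Blue is flush on yellow (column edges 335–457 in the crop), and green is upright above it. Lowering green.

```bash
python3 -m handwheel '[[[0,0,0],[0,-0.02,-0.3],1],[[0,0,0],[0,0,-0.2],1],[[0,0,0],[0,0,0],1],[[0,0,0],[0,0,-0.1],1],[[0,0,0],[0,0,0],1]]'; python3 -m handwheel '[[[0,0,0],[0,0,-0.06],1],[[0,0,0],[0,0,0],1],[[0,0,0],[0,0,0],1]]'; python3 -m handwheel '[[[0,0,0],[0,0,-0.03],1],[[0,0,0],[0,0,0],1],[[0,0,0],[0,0,0],1]]'
```

```text
time: 16.6
tool_pos: [0.4493, -0.0425, 0.1358]
ee_rot: [3.141, -0.001, -3.141]
wrist_force: [-0.0, -0.2, -0.7]
width: 0.059
finger_force: 29.8
time: 16.9
tool_pos: [0.4495, -0.0429, 0.1333]
ee_rot: [3.142, 0.0, 3.141]
wrist_force: [0.3, 0.9, -0.9]
width: 0.0589
finger_force: 29.8
time: 17.2
tool_pos: [0.4499, -0.0429, 0.1326]
ee_rot: [-3.141, 0.002, 3.141]
wrist_force: [-0.2, 0.5, 5.1]
width: 0.0587
finger_force: 29.8
```

```bash
python3 -m handwheel '[[[0,0,0],[0,0,0],0],[[0,0,0],[0,0,0],0],[[0,0,0],[0,0,0],0],[[0,0,0],[0,0,0.5],0],[[0,0,0],[0,0,0.8],0]]'; python3 -m handwheel '[[[0,0,0],[-0.1,-0.5,0],0],[[0,0,0],[-0.15,-0.8,0],0],[[0,0,0],[-0.15,-0.85,0],0],[[0,0,0],[-0.18,-0.85,0],0],[[0,0,0],[-0.18,-0.85,0],0]]';python3 -m handwheel '[[[0,0,0],[-0.18,-0.85,0],0],[[0,0,0],[-0.14,-0.8,0],0],[[0,0,0],[-0.1,-0.5,0],0],[[0,0,0],[0,-0.2,-0.6],0],[[0,0,0],[0,0,0],0]]'
python3 - <<'E'
from h import *
np.set_printoptions(precision=4,suppress=True)
for k in range(3):
    im,d=snap("top");W=world("top",d)
    for n in ("green_tier",):
        for b in robot.boxes_of(n,"top")[:1]: print(n,round(b["p"],2),b["bbox"],*rim(b,"top",W,d))
    print(robot.get_obs()["tool_pos"])
im,d=snap("side");W=world("side",d);b=robot.boxes_of("lid","side")[0];print(b,rim(b,"side",W,d))
cv2.imwrite("pics/s5.png",cv2.resize(im[210:360,200:400],(800,600))[:,:,::-1])
E
```

```text
time: 17.7
tool_pos: [0.4473, -0.0424, 0.1939]
ee_rot: [3.14, -0.008, 3.141]
wrist_force: [0.1, -0.5, -0.8]
width: 0.0928
finger_force: 0.0
time: 18.2
tool_pos: [0.4108, -0.2368, 0.1964]
ee_rot: [3.141, -0.0, -3.141]
wrist_force: [1.0, 0.7, 0.4]
width: 0.0942
finger_force: 0.0
time: 18.7
tool_pos: [0.3883, -0.3524, 0.1622]
ee_rot: [3.135, -0.006, 3.139]
wrist_force: [0.7, 0.5, -0.8]
width: 0.0942
finger_force: 0.0
green_tier 0.8 [306.7, 237.8, 331.5, 265.7] [ 0.4496 -0.0428  0.1362  0.0306] [ 0.4493 -0.0419]
[ 0.39   -0.3521  0.1658]
green_tier 0.56 [306.4, 239.1, 334.2, 266.5] [ 0.4494 -0.0423  0.136   0.0306] [ 0.4492 -0.0431]
[ 0.391  -0.3523  0.1677]
green_tier 0.97 [307.9, 238.1, 334.0, 263.7] [ 0.4501 -0.0431  0.1365  0.0307] [ 0.4495 -0.0431]
[ 0.3912 -0.3525  0.1682]
{'bbox': [257.0, 313.0, 299.1, 353.8], 'p': 0.57} (array([ 0.3903, -0.3554,  0.0433,  0.0099]), array([ 0.3903, -0.3554]))
```

View pics/s5.png

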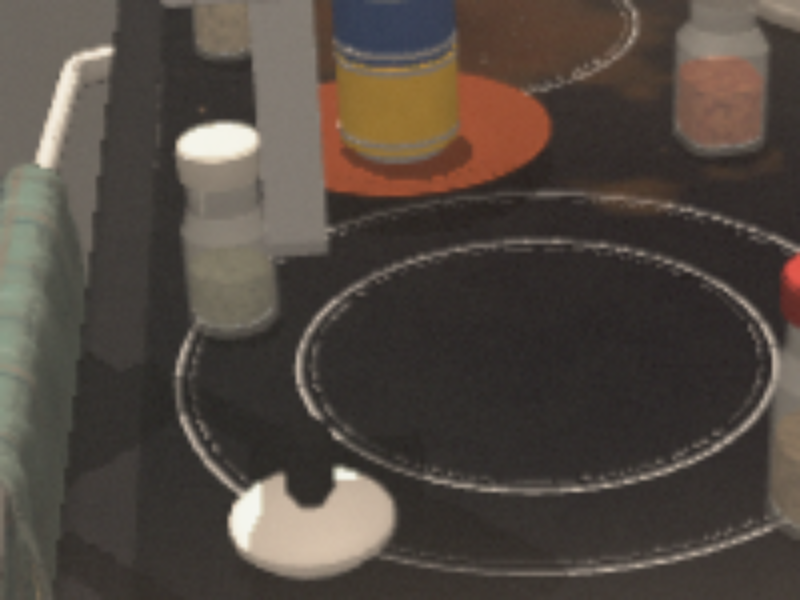

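Green is seated (rim 0.136). The lid is at crop (312,520) with its knob at (312,480), and the open fingers are lined up with it. Grasping the knob.

```bash
python3 -m handwheel '[[[0,0,0],[0,0,-0.5],0],[[0,0,0],[0,0,-0.8],0],[[0,0,0],[0,0,-0.7],0],[[0,0,0],[0,0,-0.42],0],[[0,0,0],[0,0,0],0]]'; python3 -m handwheel '[[[0,0,0],[0,0,0],0],[[0,0,0],[0,0,0],1],[[0,0,0],[0,0,0],1],[[0,0,0],[0,0,0],1],[[0,0,0],[0,0,0],1]]'; python3 -m handwheel '[[[0,0,0],[0,0,0],1],[[0,0,0],[0,0,0],1],[[0,0,0],[0,0,0],1],[[0,0,0],[0,0,0],1],[[0,0,0],[0,0,0],1]]'
```

```text
time: 19.6
tool_pos: [0.3888, -0.3504, 0.0424]
ee_rot: [3.136, -0.005, -3.141]
wrist_force: [-0.6, -0.7, -1.0]
width: 0.094
finger_force: 0.0
time: 20.1
tool_pos: [0.3908, -0.3532, 0.0465]
ee_rot: [-3.141, 0.001, 3.141]
wrist_force: [-0.1, -0.1, -0.0]
width: 0.0653
finger_force: 0.0
time: 20.6
tool_pos: [0.3904, -0.3528, 0.0456]
ee_rot: [3.141, -0.0, 3.141]
wrist_force: [0.0, 0.0, -0.5]
width: 0.0254
finger_force: 0.0
```

```bash
python3 -m handwheel '[[[0,0,0],[0,0,0],1],[[0,0,0],[0,0,0],1],[[0,0,0],[0,0,0],1],[[0,0,0],[0,0,0],1]]'
```

```text
time: 21.0
tool_pos: [0.3905, -0.3528, 0.0456]
ee_rot: [3.142, 0.0, 3.141]
wrist_force: [-0.6, 0.3, -0.9]
width: 0.017
finger_force: 30.0
```

```bash
python3 -m handwheel '[[[0,0,0],[0,0,0.5],1],[[0,0,0],[0,0,0.9],1],[[0,0,0],[0,0,0.9],1],[[0,0,0],[0,0,0.6],1],[[0,0,0],[0,0,0.3],1]]'; python3 -m handwheel '[[[0,0,0],[0.1,0.4,0],1],[[0,0,0],[0.15,0.7,0],1],[[0,0,0],[0.15,0.85,0],1],[[0,0,0],[0.15,0.85,0],1],[[0,0,0],[0.15,0.85,0],1]]';python3 -m handwheel '[[[0,0,0],[0.15,0.85,0],1],[[0,0,0],[0.15,0.8,0],1],[[0,0,0],[0.1,0.6,0],1],[[0,0,0],[0.08,0.3,0],1],[[0,0,0],[0,0,0],1]]'
python3 - <<'E'
from h import *
np.set_printoptions(precision=4,suppress=True)
for k in range(4): snap("top"); print(robot.get_obs()["tool_pos"])
im,d=snap("side")
cv2.imwrite("pics/s6.png",cv2.resize(im[120:270,200:400],(800,600))[:,:,::-1])
E
```

```text
time: 21.5
tool_pos: [0.3913, -0.3537, 0.2095]
ee_rot: [-3.137, 0.004, 3.141]
wrist_force: [0.7, -0.7, -0.3]
width: 0.0175
finger_force: 30.0
time: 22.0
tool_pos: [0.4248, -0.1685, 0.2041]
ee_rot: [3.14, -0.002, 3.141]
wrist_force: [0.1, 0.1, -0.4]
width: 0.0172
finger_force: 30.0
time: 22.5
tool_pos: [0.449, -0.0409, 0.2043]
ee_rot: [3.14, -0.002, -3.138]
wrist_force: [-0.3, -1.1, -0.4]
width: 0.0176
finger_force: 30.0
[ 0.4489 -0.0422  0.2045]
[ 0.4489 -0.043   0.2047]
[ 0.449  -0.0434  0.2049]
[ 0.4491 -0.0437  0.2051]
```

View pics/s6.png

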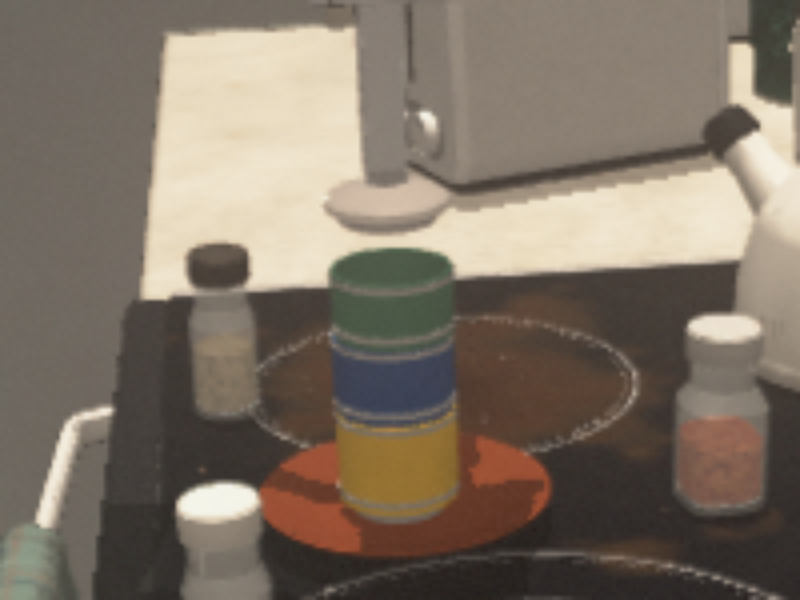

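The three tiers are flush and straight, and the lid hangs level above green (crop 388,205). Lowering the lid.

```bash
python3 -m handwheel '[[[0,0,0],[0.01,0.02,-0.3],1],[[0,0,0],[0,0,-0.15],1],[[0,0,0],[0,0,0],1],[[0,0,0],[0,0,-0.1],1],[[0,0,0],[0,0,0],1]]'; python3 -m handwheel '[[[0,0,0],[0,0,-0.05],1],[[0,0,0],[0,0,0],1],[[0,0,0],[0,0,0],1]]'; python3 -m handwheel '[[[0,0,0],[0,0,-0.03],1],[[0,0,0],[0,0,0],1],[[0,0,0],[0,0,0],1]]'
```

```text
time: 23.25
tool_pos: [0.4498, -0.042, 0.1779]
ee_rot: [3.141, -0.001, 3.141]
wrist_force: [-0.2, 0.7, 0.3]
width: 0.0173
finger_force: 30.0
time: 23.55
tool_pos: [0.4501, -0.0418, 0.1759]
ee_rot: [3.142, 0.0, 3.142]
wrist_force: [0.1, 1.3, -1.5]
width: 0.0172
finger_force: 30.0
time: 23.85
tool_pos: [0.4502, -0.0418, 0.1746]
ee_rot: [-3.142, 0.001, 3.142]
wrist_force: [0.9, 0.2, 0.7]
width: 0.0173
finger_force: 30.0
```

```bash
python3 -m handwheel '[[[0,0,0],[0,0,-0.02],1],[[0,0,0],[0,0,0],1],[[0,0,0],[0,0,0],1]]'; python3 -m handwheel '[[[0,0,0],[0,0,0],0],[[0,0,0],[0,0,0],0],[[0,0,0],[0,0,0],0],[[0,0,0],[0,0,0],0],[[0,0,0],[0,0,0],0]]';  python3 -m handwheel '[[[0,0,0],[0,0,0.3],0],[[0,0,0],[0,0,0.6],0],[[0,0,0],[0,0,0.9],0],[[0,0,0],[0,0,0.6],0],[[0,0,0],[0,0.5,0],0]]'; python3 -m handwheel '[[[0,0,0],[0,0.8,0],0],[[0,0,0],[0,0.9,0],0],[[0,0,0],[0,0.7,0],0],[[0,0,0],[0,0.3,0],0],[[0,0,0],[0,0,0],0]]'
python3 - <<'E'
from h import *
np.set_printoptions(precision=4,suppress=True)
im,d=snap("top");W=world("top",d)
for n in ["lid"]+names[5:]:
    for b in robot.boxes_of(n,"top")[:1]: print(n,round(b["p"],2),b["bbox"],*rim(b,"top",W,d))
im,d=snap("side")
cv2.imwrite("pics/s7.png",cv2.resize(im[120:300,200:440],(800,600))[:,:,::-1])
E
```

```text
time: 24.15
tool_pos: [0.4504, -0.0418, 0.1746]
ee_rot: [-3.141, 0.002, 3.142]
wrist_force: [0.0, -0.0, 5.0]
width: 0.0177
finger_force: 30.0
time: 24.65
tool_pos: [0.4498, -0.0418, 0.1729]
ee_rot: [3.141, -0.001, 3.141]
wrist_force: [-0.3, 0.1, -0.3]
width: 0.0538
finger_force: 0.0
time: 25.15
tool_pos: [0.452, -0.0185, 0.2986]
ee_rot: [-3.139, 0.01, 3.138]
wrist_force: [0.5, 0.6, -0.1]
width: 0.0925
finger_force: 0.0
time: 25.65
tool_pos: [0.4497, 0.1199, 0.2929]
ee_rot: [3.141, -0.001, -3.138]
wrist_force: [-0.1, -0.7, -0.0]
width: 0.0942
finger_force: 0.0
lid 0.92 [307.2, 240.2, 331.9, 262.0] [ 0.4501 -0.0421  0.1755  0.009 ] [ 0.4499 -0.0426]
red_cap_jar 0.57 [433.5, 195.8, 465.0, 220.5] [ 0.5781 -0.3641  0.1018  0.0204] [ 0.5773 -0.3643]
grey_cap_jar 0.78 [312.9, 180.0, 330.5, 205.7] [ 0.6133 -0.0432  0.0962  0.0194] [ 0.6126 -0.0434]
white_cap_jar 0.68 [366.1, 284.5, 388.0, 299.4] [ 0.3626 -0.1849  0.0874  0.0179] [ 0.3633 -0.1848]
```

View pics/s7.png

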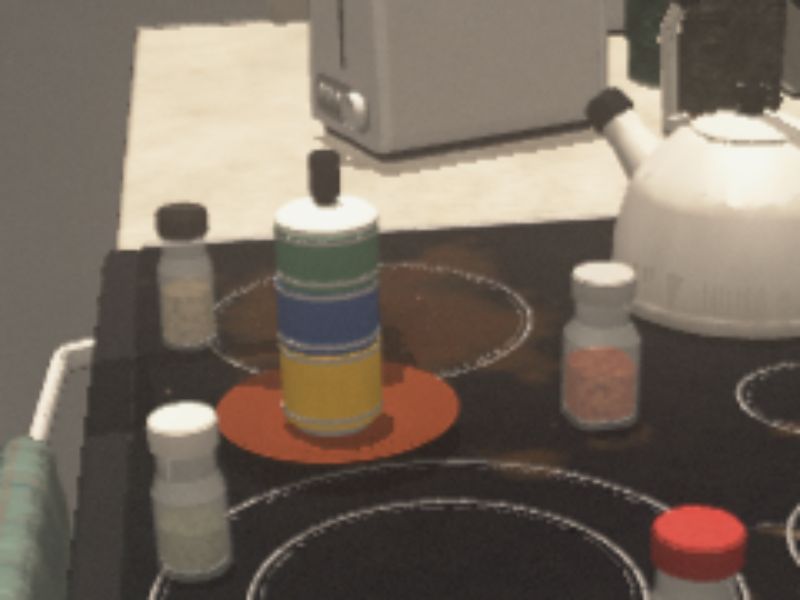

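The full tower stands straight and flush on the saucer's middle, with the lid seated (knob top at about 0.177, crop 325,155). The jars haven't moved, so I'm handing the job in.

```bash
python3 -c "
from bench import robot
print(robot.close_job())"
```

```text
the job is handed in; nothing more can be done
None
```

The lunch box is stacked yellow, blue, green and lid, seated and straight on the middle of the saucer, with the jars where they stood; I handed the job in at about 26 s, but the judge's verdict wasn't shown.

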